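# Tighten the pot lid's knobs crosswise

### The arm

A 6-joint arm with a two-finger parallel gripper is mounted at the origin on a cart in front of the work surface, level with it; the furniture and walls round the work are solid. World frame = base frame: x ahead of the robot, y to its left, z up, the work surface at z = 0. Lengths are in m, angles in rad, forces in N, time in s.
With the tool pointing down it reaches from about 0.35 to 0.975 m from the base axis. Payload 7.1 kg.
Tool frame: the origin (TCP) lies midway between the tips of the shut fingers; the grasp point (between the pads) lies 19 mm behind it; z points along the fingers, y is the line along which they close (so a half turn about z gives the same grasp; the last joint's range is limited). The gripper opens to 88 mm and grips with 3 to 60 N. Pads are 20 mm wide; open, the fingers measure 115 mm over their backs; the gripper's body (75 mm by 178 mm) begins 61 mm behind the grasp point.
Start: joints at [-1.318, 0.423, 1.63, -0, 1.089, -0.019], TCP at [0.168, -0.602, 0.223] pointing down, gripper open.
Joint ranges: [-3, 3], [-0.9, 2.11], [0.09, 2.58], [-1.31, 4.45], [0.11, 2.69], [-2.54, 2.54]. Speed limits (rad/s): [2.39, 2.39, 3.01, 3.14, 3.14, 3.14].

### API

Orientations are given as a unit quaternion [w, x, y, z].
In Python, from station import move_pose, movel, movej, command_gripper, wait, inverse_kinematics, read_camera, camera_info, MotionError, job_done, get_time, get_joint_pos, get_qvel, get_effort, get_tcp_pos, get_ee_rot, get_ft_force, get_ft_torque, get_grip_width, get_finger_force gives the robot as it stands. Calls block until the motion is done:
- move_pose(position, orientation): joint-space move of the TCP to a pose.
- movel(position, frame=None, v=0.15, until_force=None): straight line of the TCP; frame=None keeps the orientation; v is the mean speed in m/s. With until_force (N) it stops when the force on the tool has changed by that much, and returns True; else False.
- movej(angles): joint-space move.
- command_gripper(opening): opening from 0.0 (shut) to 1.0 (fully open); the grip force is fixed at half the most; returns when the fingers have stopped.
- wait(seconds).
- inverse_kinematics(position, orientation): joint angles nearest the present ones, or None.
- read_camera(name): name is "side" or "top"; returns the picture (420x560x3 uint8, red, green, blue); there is no depth.
- camera_info(name): a dict with "intrinsics" (3x3 intrinsics, pixels), "T" (4x4, takes a point from camera to world coordinates). Camera axes: x right, y up, looking along -z (the intrinsics and any distortion apply to the point x, -y, -z); pixel columns grow to the right and rows downward; lengths in m; the calibration is good to about 2 mm. A picture is of the moment at which its call begins. camera_info takes no time and is no camera call.
A pose or a line that the arm cannot do raises MotionError and nothing moves.
- job_done(): hands the job in; it is judged then, once.
Readings, each from a call of its own:
- get_time(): time.
- get_joint_pos(): joint angles.
- get_qvel(): joint speeds.
- get_effort(): joint torques, N m.
- get_tcp_pos(): TCP position.
- get_ee_rot(): TCP orientation.
- get_ft_force(): force on the tool from outside, world axes, zero at the start.
- get_ft_torque(): the same for the moment, N m.
- get_grip_width(): opening from 0.0 (shut) to 1.0 (fully open).
- get_finger_force(): force on a finger pad.
Only numpy, scipy, OpenCV 4.12 (cv2) and the standard library are available. Lean on these libraries where they do the work, as an engineer would, in place of code of your own. Each camera call takes 0.05 s, during which the arm holds its last target. There are 200 camera calls.

### The job

The lid of the pressure pot is being tightened crosswise, a little each pass, and one of its four bar knobs has already had its turn: its bar points at the middle of the lid. Turn the other three clockwise until each bar points at the middle too and no further: first the knob opposite the one already turned, and only then the two that are left, in either order. Leave the one already turned as it is.

Things in the scene. Friction and masses are not known exactly. Their poses are not given: they have to be found in the camera images.
- knob_1: Black bar knob, bar 54 long (own x) by 14 wide (y) by 28 high on a round hub 26 wide. Origin: centre of the bar, on its vertical turning axis, 100 mm above the worktop (bar from 86 to 114 mm); z up; +x points to the lid's middle when set. Already turned: points at the middle within 3 degrees. The knobs 1, 2, 3, 4 stand clockwise from above, a quarter circle apart, 72 mm from the lid's middle.
- knob_3: Knob like knob_1 (same size, origin and axes), facing it across the lid: first to turn. Starts 43 to 69 degrees anticlockwise of pointing at the middle, turns about z with slight friction (0.06 N m), stays where left; stops 77 degrees anticlockwise and 34 clockwise of the set position. Pot fixed, 196 mm across, flat lid top 72 mm above the worktop; the brass valve in its middle rises to 92 mm. 
- knob_2: Knob like knob_1 (same size, origin and axes), next to it: to turn after knob_3. Starts 43 to 69 degrees anticlockwise of pointing at the middle, turns about z with slight friction (0.06 N m), stays where left; stops 77 degrees anticlockwise and 34 clockwise of the set position.
- knob_4: Knob like knob_1 (same size, origin and axes), facing knob_2 across the lid: to turn after knob_3. Starts 43 to 69 degrees anticlockwise of pointing at the middle, turns about z with slight friction (0.06 N m), stays where left; stops 77 degrees anticlockwise and 34 clockwise of the set position.

How it is judged:
By the outcome, as a careful person would: the job done as asked, in the order asked, and still so for the second after the job is handed in, with the robot touching nothing.
It also fails if it takes over 50 s, if anything falls off the work surface, if the arm or the gripper's body presses on something with over 40 N, if the wrist force passes 120 N, or if a joint passes its speed limit or range.

## Working session

There is one attempt and no reset: what is moved stays moved. The work goes in short steps, each a Python script; the robot and the scene stay as the last script left them, time stands still between calls to the robot, and variables do not carry over. Pictures are saved under pics/ and viewed, at most 10 in all, crops included, and the job is handed in when it is done.

```bash
mkdir -p pics; python3 - <<'E'
from station import *
import cv2
for n in("top","side"):
    cv2.imwrite(f"pics/{n}0.png",cv2.resize(read_camera(n)[:,:,::-1],(800,600),interpolation=cv2.INTER_CUBIC)); print(camera_info(n))
print(get_time())
E
```

```text
{'intrinsics': array([[414.0921937,   0.       , 282.2133564],
       [  0.       , 414.0921937, 210.821199 ],
       [  0.       ,   0.       ,   1.       ]]), 'T': array([[ 0.01440941,  0.98688909, -0.16075536,  0.36429263],
       [-0.99972926,  0.01128207, -0.0203499 , -0.3214422 ],
       [-0.01826944,  0.16100506,  0.98678447,  0.97136556],
       [ 0.        ,  0.        ,  0.        ,  1.        ]])}
{'intrinsics': array([[462.40464534,   0.        , 267.27574531],
       [  0.        , 462.40464534, 212.83410927],
       [  0.        ,   0.        ,   1.        ]]), 'T': array([[-0.98857478,  0.03573104, -0.14643493,  0.41001236],
       [-0.14978785, -0.34139692,  0.92790719,  0.46948604],
       [-0.01683734,  0.93923982,  0.34284846,  0.42009172],
       [ 0.        ,  0.        ,  0.        ,  1.        ]])}
0.1
```

View pics/top0.png

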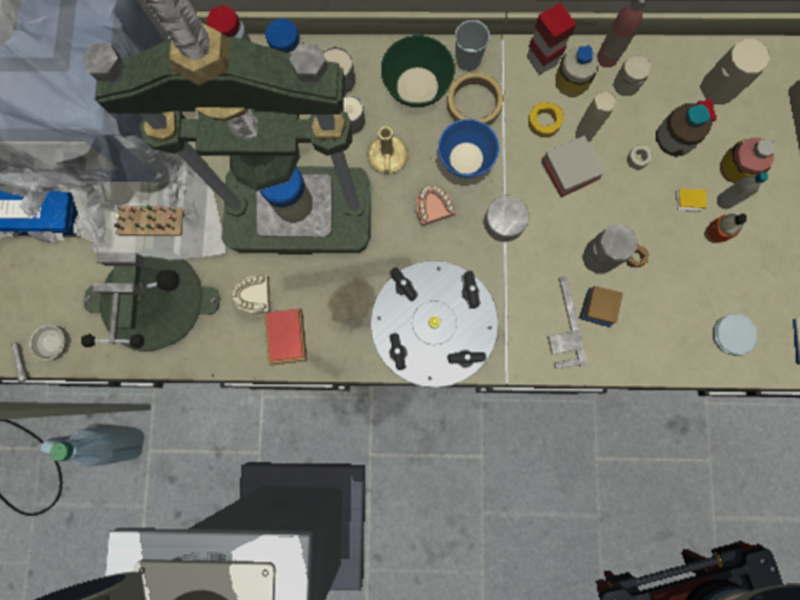

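View pics/side0.png

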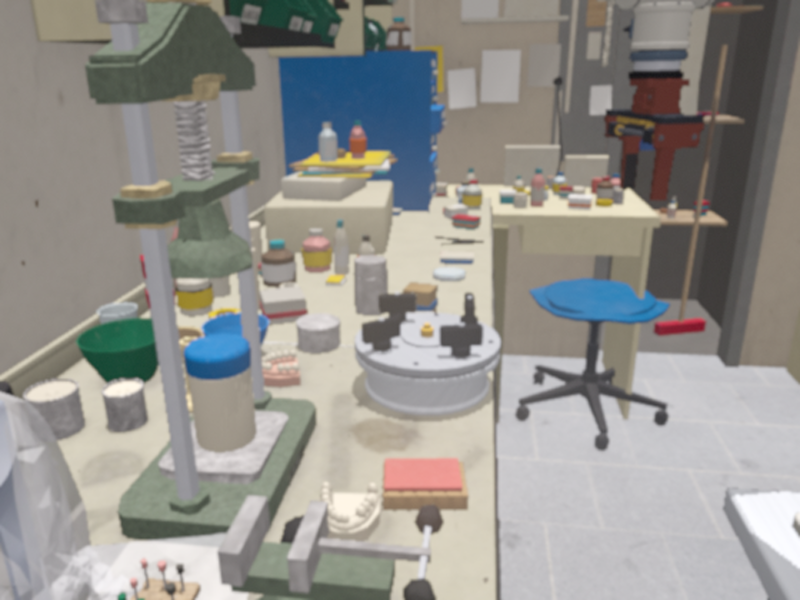

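The top view shows the lid round (434,323) with four knobs near (403,284), (470,289), (398,351) and (467,358). The side view shows the same knobs round (428,330). I'll enlarge both.

```bash
python3 - <<'E'
from station import *
import cv2
a=read_camera("top"); b=read_camera("side")
cv2.imwrite("pics/top1.png",cv2.resize(a[178:274,252:356,::-1],None,fx=6,fy=6,interpolation=cv2.INTER_CUBIC))
cv2.imwrite("pics/side1.png",cv2.resize(b[195:295,240:360,::-1],None,fx=6,fy=6,interpolation=cv2.INTER_CUBIC))
E
```

```text
(no output)
```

View pics/top1.png

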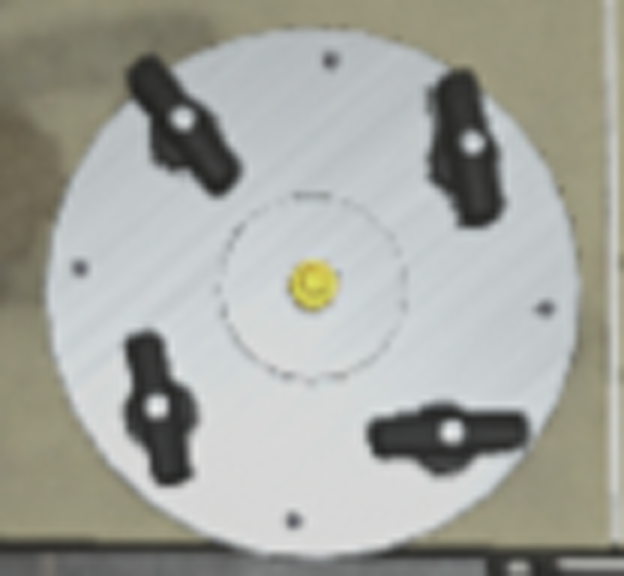

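View pics/side1.png

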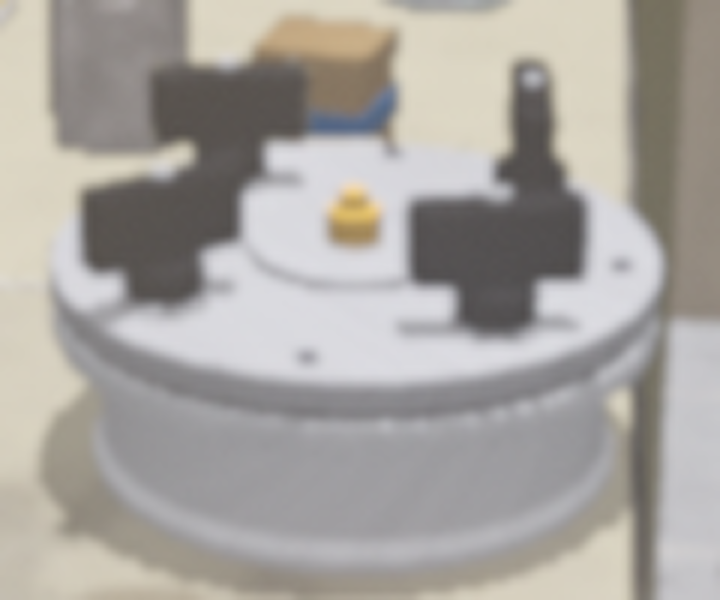

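The top crop shows white dots at the bar centres: knob_1 upper left (182,119), already pointing at the middle, knob_2 (472,142), knob_3 (451,431), knob_4 (156,406). In the side crop the same dots sit at about (162,172), (228,65), (533,78) and (500,192).

```bash
cat > geo.py <<'E'
from station import *
import numpy as np
from scipy.spatial.transform import Rotation as R
def ray(n,uv):
    c=camera_info(n);d=np.linalg.inv(c["intrinsics"])@[uv[0],uv[1],1]
    return c["T"][:3,3],c["T"][:3,:3]@(d*[1,-1,-1])
def tri(uvt,uvs):
    A=[];b=[];O=[]
    for o,d in(ray("top",uvt),ray("side",uvs)):
        d=d/np.linalg.norm(d);P=np.eye(3)-np.outer(d,d);A.append(P);b.append(P@o);O.append((o,P))
    x=np.linalg.lstsq(np.vstack(A),np.hstack(b),rcond=None)[0]
    return x,[np.linalg.norm(P@(x-o)) for o,P in O]
def plane(n,uv,z):
    o,d=ray(n,uv);return (o+d*(z-o[2])/d[2])[:2]
top=lambda p:np.array(p)/6+[252-.42,178-.42]
side=lambda p:np.array(p)/6+[240-.42,195-.42]
quat=lambda a:R.from_matrix(np.array([[np.cos(a),np.sin(a),0],[np.sin(a),-np.cos(a),0],[0,0,-1]])).as_quat(scalar_first=True)
E
cat > meas.py <<'E'
from geo import *
T={1:(182,119),2:(472,142),3:(451,431),4:(156,406)}
S={1:(162,172),2:(228,65),3:(533,78),4:(500,192)}
E={1:((147,60),(226,190)),2:((459,72),(482,224)),3:((527,430),(370,435)),4:((173,483),(145,335))}
P={}
for k in T:
    x,e=tri(top(T[k]),side(S[k]));P[k]=plane("top",top(T[k]),.114);print(k,x.round(4),np.round(e,4),P[k].round(4))
m=sum(P.values())/4
print("mid",m,"lid",plane("top",top((313,292)),.072))
for k in P:
    d=m-P[k];a=np.degrees(np.arctan2(d[1],d[0]))
    p,q=[plane("top",top(u),.11) for u in E[k]]
    b=np.degrees(np.arctan2(*(q-p)[::-1]));print(k,"r",np.linalg.norm(d).round(4),"set",a.round(1),"bar",b.round(1),"acw",((b-a+180)%360-180).round(1),"len",np.linalg.norm(p-q).round(3))
E
python3 - <<'E'
exec(open('meas.py').read())
for k in P:
  for a in np.radians([-90,0,90,180]):
    q=inverse_kinematics([*P[k],.2],quat(a)); print(k,a.round(2),None if q is None else np.round(q,2))
E
```

```text
1 [ 0.533  -0.3027  0.1145] [0.0005 0.0005] [ 0.5326 -0.3027]
2 [ 0.5261 -0.4044  0.1139] [0.0005 0.0005] [ 0.5255 -0.4044]
3 [ 0.4245 -0.3966  0.1157] [0.0002 0.0002] [ 0.4244 -0.3968]
4 [ 0.4316 -0.2953  0.1154] [0. 0.] [ 0.4316 -0.2952]
mid [ 0.4785303  -0.34978545] lid [ 0.47718871 -0.35045549]
1 r 0.0717 set -139.0 bar -148.4 acw -9.4 len 0.055
2 r 0.0721 set 130.7 bar -171.8 acw 57.5 len 0.055
3 r 0.0717 set 41.0 bar 92.6 acw 51.6 len 0.054
4 r 0.072 set -49.3 bar 11.6 acw 61.0 len 0.052
1 -1.57 None
1 0.0 [-0.54  0.43  1.68 -0.    1.03  1.03]
1 1.57 [-0.54  0.43  1.68 -0.    1.03 -0.54]
1 3.14 [-0.54  0.43  1.68 -0.    1.03 -2.11]
2 -1.57 [-0.67  0.5   1.56 -0.    1.08  2.47]
2 0.0 [-0.67  0.5   1.56 -0.    1.08  0.9 ]
2 1.57 [-0.67  0.5   1.56 -0.    1.08 -0.67]
2 3.14 [-0.67  0.5   1.56 -0.    1.08 -2.24]
3 -1.57 [-0.77  0.39  1.75 -0.    1.01  2.37]
3 0.0 [-0.77  0.39  1.75 -0.    1.01  0.8 ]
3 1.57 [-0.77  0.39  1.75 -0.    1.01 -0.77]
3 3.14 [-0.77  0.39  1.75 -0.    1.01 -2.34]
4 -1.57 [-0.62  0.3   1.87 -0.    0.96  2.52]
4 0.0 [-0.62  0.3   1.87 -0.    0.96  0.95]
4 1.57 [-0.62  0.3   1.87 -0.    0.96 -0.62]
4 3.14 [-0.62  0.3   1.87 -0.    0.96 -2.19]
```

```bash
cat > turn.py <<'E'
from geo import *
P={2:(.5257,-.4044),3:(.4245,-.3967),4:(.4316,-.2952)}
SET={2:130.7-180,3:40.85,4:-49.3}; BAR={2:8.2,3:92.6,4:11.6}
def yaw():
    x=R.from_quat(get_ee_rot(),scalar_first=True).as_matrix();return np.degrees(np.arctan2(x[1,0],x[0,0])),np.degrees(np.arccos(-x[2,2]))
def turn(k):
    p=P[k]; a,s=np.radians(BAR[k]),np.radians(SET[k])
    move_pose([*p,.16],quat(a)); movel([*p,.092],v=.1)
    command_gripper(0.); print(k,"grip",get_grip_width()*88,get_finger_force(),get_ft_force().round(1),yaw())
    q=np.array(get_joint_pos()); q0=q[5]
    for f in(.5,1.):
        q[5]=q0-(s-a)*f; movej(q); print(yaw(),get_tcp_pos().round(4),get_ft_force().round(1),get_ft_torque().round(2),get_grip_width()*88)
    wait(.2);command_gripper(.45); print(get_grip_width()*88,yaw(),get_time())
    movel([*p,.17],v=.12)
E
python3 - <<'E'
from turn import *
import cv2
command_gripper(.45)
move_pose([.30,-.45,.22],quat(np.radians(92.6))) if inverse_kinematics([.30,-.45,.22],quat(np.radians(92.6))) is not None else None
turn(3)
move_pose([.36,-.22,.25],quat(np.radians(10)))
print(get_time())
a=read_camera("top")
cv2.imwrite("pics/top2.png",cv2.resize(a[178:274,252:356,::-1],None,fx=6,fy=6,interpolation=cv2.INTER_CUBIC))
E
```

```text
3 grip 13.840461980843823 29.999783635139465 [-4.1  0.9  5.8] (np.float64(92.61379999329819), np.float64(0.035138505922118195))
(np.float64(66.90538836856004), np.float64(0.012353806067316076)) [ 0.4244 -0.3968  0.0924] [ 0.2 -0.5  0.7] [ 0.02 -0.14 -0.13] 13.674675106341171
(np.float64(41.10776861971945), np.float64(0.0427253920803582)) [ 0.4247 -0.397   0.0924] [ 2.3 -1.7 -2.8] [-0.17 -0.48 -0.07] 13.578091783382257
39.646414949114735 (np.float64(40.86779874754799), np.float64(0.04223415277839303)) 5.8583
7.4917
```

View pics/top2.png

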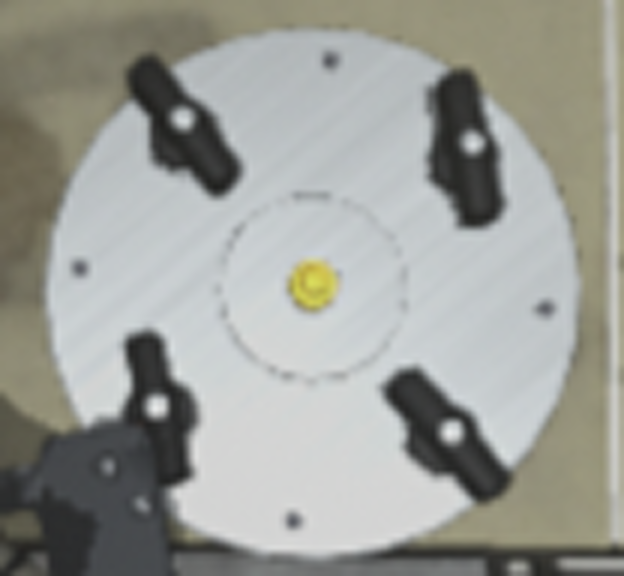

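Knob_3's bar (about (403,385) to (492,485) through its dot at (451,431)) now points at the middle, and nothing else has moved. The grip forces were very small, so I'm turning 4 and 2 next.

```bash
python3 - <<'E'
from turn import *
import cv2
turn(4); turn(2)
move_pose([.50,-.40,.25],quat(np.radians(-30)))
move_pose([.36,-.15,.30],quat(np.radians(10)))
print(get_time())
a=read_camera("top")
cv2.imwrite("pics/top3.png",cv2.resize(a[178:274,252:356,::-1],None,fx=6,fy=6,interpolation=cv2.INTER_CUBIC))
E
```

```text
4 grip 13.760454493997878 29.914639592170715 [-2.  -3.2  2.1] (np.float64(11.61033600987093), np.float64(0.07296848131904762))
(np.float64(-18.692236515595816), np.float64(0.07781239624991372)) [ 0.4318 -0.2959  0.0923] [-0.4 -2.3 -0.5] [-0.45  0.15 -0.06] 13.693987216949889
(np.float64(-49.071723223017365), np.float64(0.08285278752014806)) [ 0.4317 -0.296   0.0923] [-2.9 -4.6 -0.3] [-0.69  0.32 -0.06] 13.501849250173358
39.378551113837446 (np.float64(-49.27690498038998), np.float64(0.0688884102934289)) 11.45
2 grip 13.757173720442541 29.72162961959839 [ 0.1 -1.2  2.2] (np.float64(8.204563462944307), np.float64(0.06707716520479416))
(np.float64(-20.38789265194441), np.float64(0.06261616708751658)) [ 0.5258 -0.405   0.0925] [-0.7 -2.2 -0. ] [-0.23  0.11 -0.06] 13.915426013211206
(np.float64(-49.06708370668121), np.float64(0.06860536464896737)) [ 0.5258 -0.4051  0.0925] [-1.9 -1.9  0.4] [-0.28  0.27 -0.09] 13.86460250481098
39.488025616967185 (np.float64(-49.29295951740253), np.float64(0.06844538348142487)) 16.4917
18.8417
```

View pics/top3.png

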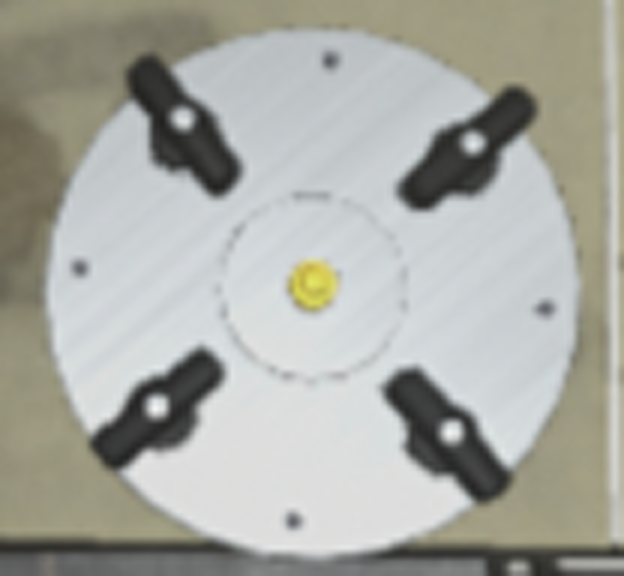

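All four bars now point at the valve at (313,285): knob_2 runs (418,192) to (520,103), knob_4 (112,452) to (207,362), and knob_1 is unchanged.

```bash
python3 -c "
from station import *
wait(.3);print(job_done())"
```

```text
the job is handed in; nothing more can be done
None
```

Knob_3, then knob_4 and knob_2, were turned clockwise until their bars pointed at the middle, knob_1 was left alone, and the job was handed in at about 19 s; I don't have the judge's result.

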